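# Pop the battery hatch

## Robot

A 6-joint arm with a two-finger parallel gripper is mounted at the origin on a cart in front of the work surface, level with it; the furniture and walls round the work are solid. World frame = base frame: x ahead of the robot, y to its left, z up, the work surface at z = 0. Lengths are in m, angles in rad, forces in N, time in s.
With the tool pointing down it reaches from about 0.325 to 0.9 m from the base axis. Payload 6.1 kg.
Tool frame: the origin (TCP) lies midway between the tips of the shut fingers; the grasp point (between the pads) lies 19 mm behind it (env.tcp_to_grasp is the distance from the TCP to the grasp point, in m); z points along the fingers, y is the line along which they close (so a half turn about z gives the same grasp; the last joint's range is limited). The gripper opens to 85 mm and grips with 20 to 120 N. Pads are 22 mm wide; open, the fingers measure 114 mm over their backs; the gripper's body (76 mm by 85 mm) begins 54 mm behind the grasp point. The pads swing forward as they close: fully open they stand 13 mm farther back than shut.
Start: joints at [1.09, 0.22, 1.526, -0, 1.395, -0.126], TCP at [0.217, 0.586, 0.231] pointing down, gripper open.
Joint ranges: [-2.98, 2.98], [-0.91, 2.08], [0.09, 2.57], [-1.24, 4.39], [0.2, 2.65], [-2.68, 2.68]. Speed limits (rad/s): [2.57, 2.57, 3.01, 3.14, 3.14, 3.14].

## Interface

Orientations are given as a rotation vector (axis times angle).
In Python, from cell import env, viewer, readout gives the robot as it stands. The module is installed in compiled form; this text tells all that it offers. Calls block until the motion is done:
- env.move_to(position, orientation): joint-space move of the TCP to a pose.
- env.move_linear(position, max_speed=0.15, rotation=None, threshold=None): straight line of the TCP; rotation=None keeps the orientation; max_speed is the mean speed in m/s. With threshold (N) it stops when the force on the tool has changed by that much, and returns True; else False.
- env.movej(angles): joint-space move.
- env.let_go() and env.grab(squeeze=None): open the fingers fully, or close them until they stop; squeeze is the grip in N (None keeps the last).
- env.sleep(seconds).
- env.solve_ik(position, orientation): joint angles nearest the present ones, or None.
- viewer.capture(name): name is "scene" or "top" or "wrist"; returns a dict with "frame" (384x512x3 uint8, blue, green, red), "vfov" (degrees; the focal length in pixels is half the picture's height over the tangent of half this angle, whatever the lens; pixels are square), "cx", "cy" (the principal point, pixels), "origin" and "rotation" of the camera in the world; the wrist camera has in their place "mount" (4x4, takes a point from camera to tool coordinates, whose origin is the TCP and whose axes are the flange's). Camera axes: x right, y up, looking along -z (the intrinsics and any distortion apply to the point x, -y, -z); pixel columns grow to the right and rows downward; lengths in m; the calibration is good to about 2 mm. A picture is of the moment at which its call begins: read the wrist's pose just before it. There is no depth.
A pose or a line that the arm cannot do raises env.Unreachable and nothing moves.
- env.finish_job(): hands the job in; it is judged then, once.
Readings, each from a call of its own:
- readout.read_clock(): time.
- readout.read_q(): joint angles.
- readout.read_joint_velocities(): joint speeds.
- readout.read_tau(): joint torques, N m.
- readout.read_ee_pos(): TCP position.
- readout.read_tcp_rot(): TCP orientation.
- readout.read_force(): force on the tool from outside, world axes, zero at the start.
- readout.read_torque(): the same for the moment, N m.
- readout.read_finger_gap(): opening from 0.0 (shut) to 1.0 (fully open).
- readout.read_gripper_force(): force on a finger pad.
Only numpy, scipy, OpenCV 4.12 (cv2) and the standard library are available. Lean on these libraries where they do the work, as an engineer would, in place of code of your own. Each camera call takes 0.05 s, during which the arm holds its last target. There are 200 camera calls.

## Task

Open the wide battery box: press the ribbed pad at the front of its hatch once, firmly down with the fingertips, then let go so that the hatch pops up by itself, and watch for two seconds, hands off, that it stays open. Only press: do not push the popped hatch down again, do not lift or shove the boxes, leave the narrower fuse box shut and everything else where it is.

Things in the scene. Friction and masses are not known exactly. Their poses are not given: they have to be found in the camera images.
- battery_box: the wide battery box, loose on the table: low grey housing, 110 (x, front to back) x 150 (y) x 49 mm high to its rim, about 0.9 kg, one hatch on top. Origin: centre of its underside; its own -x side is the front (towards the robot, turned by up to 0.4 rad), z up
- battery_pad (a point): centre of the top of the black ribbed press pad (20 mm front to back, 50 mm across) at the front edge of the battery hatch, in the middle of its width; 65 mm above the table when shut; moves with the hatch. The pad centre is 86 mm in front of the hinge and 10 mm behind the hatch's front edge
- battery_hatch (a joint): opening angle (rad) of the battery hatch, a flat grey cover, 92 mm front to back, 144 mm across, 7 mm thick, on a hinge along its rear edge. 0 = shut and latched, 1.1 = fully open (standing up about 63 degrees, its front edge then about 145 mm above the table), negative = pressed in, stop at -0.08. Push-push latch: pressed at least 4 mm at the pad (2 to 4 N; stop at 7 mm) and let go, it springs up in about 1 s and stays; gently pushed shut, it latches again
- fuse_box: the narrower fuse box, loose on the table: low grey housing, 110 (x, front to back) x 90 (y) x 49 mm high to its rim, about 0.9 kg, one hatch on top. Origin: centre of its underside; its own -x side is the front (towards the robot, turned by up to 0.4 rad), z up
- fuse_pad (a point): centre of the top of the black ribbed press pad (20 mm front to back, 50 mm across) at the front edge of the fuse hatch, in the middle of its width; 65 mm above the table when shut; moves with the hatch. The pad centre is 86 mm in front of the hinge and 10 mm behind the hatch's front edge
- fuse_hatch (a joint): opening angle (rad) of the fuse hatch, a flat grey cover, 92 mm front to back, 84 mm across, 7 mm thick, on a hinge along its rear edge. 0 = shut and latched, 1.1 = fully open (standing up about 63 degrees, its front edge then about 145 mm above the table), negative = pressed in, stop at -0.08. Push-push latch: pressed at least 4 mm at the pad (2 to 4 N; stop at 7 mm) and let go, it springs up in about 1 s and stays; gently pushed shut, it latches again
- limb_d: bystander: small carved wooden puppet limb, 21 x 111 x 18 mm, lying in front of the boxes at the left
- screw_tin: bystander: flat round tin of screw eyes, 70 mm across, 22 mm high, in front of the boxes
- pencil: bystander: pencil, 123 mm long, 7 mm thick, near the front edge of the table
- tape: bystander: roll of masking tape lying flat, 104 mm across, 25 mm high, behind the boxes at the left

How it is judged:
By the outcome, as a careful person would: the job done as asked, in the order asked, and still so for the second after the job is handed in, with the robot touching nothing.
It also fails if it takes over 35 s, if anything falls off the work surface, if the arm or the gripper's body presses on something with over 40 N, if the wrist force passes 120 N, or if a joint passes its speed limit or range.

## Working session

There is one attempt and no reset: what is moved stays moved. The work goes in short steps, each a Python script; the robot and the scene stay as the last script left them, time stands still between calls to the robot, and variables do not carry over. Pictures are saved under pics/ and viewed, at most 10 in all, crops included, and the job is handed in when it is done.

```bash
mkdir -p pics
python3 - <<'E'
from cell import env, viewer, readout
import cv2,numpy as np
for n in("top","scene"):
    c=viewer.capture(n); cv2.imwrite(f"pics/{n}0.png",c["frame"])
    print(n,{k:v for k,v in c.items() if k!="frame"})
print(readout.read_clock(),readout.read_tcp_rot(),readout.read_ee_pos())
E
```

```text
top {'vfov': 55.08942598301865, 'cx': 256.99606259219115, 'cy': 192.59918825292476, 'origin': array([ 0.43495948, -0.21814292,  0.89734975]), 'rotation': array([ 0.12583049, -0.10538065, -1.5742775 ])}
scene {'vfov': 43.437980556956795, 'cx': 244.42116209999364, 'cy': 190.83182900482106, 'origin': array([-0.10224569, -0.81379056,  0.55290032]), 'rotation': array([ 1.00568466, -0.44967122, -0.74429227])}
0.1 [-5.54336986e-01 -3.09175631e+00  2.60774199e-03] [0.2168889  0.58559723 0.23029085]
```

View pics/top0.png

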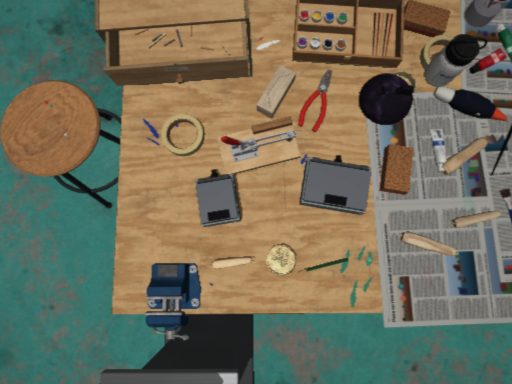

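View pics/scene0.png

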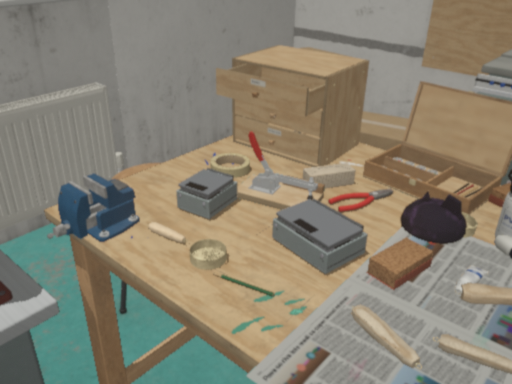

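The top view shows the wide box at right, with its pad near (335,199) and the pencil and tin in front of it. In the scene view its pad is near (306,226). Next I segment the pads and locate them.

```bash
cat > h.py <<'E'
import cv2,numpy as np
from scipy.spatial.transform import Rotation as R
def onplane(c,px,z,Rc=None,o=None):
    f=192/np.tan(np.radians(c["vfov"]/2))
    Rc=R.from_rotvec(c["rotation"]).as_matrix() if Rc is None else Rc
    o=c["origin"] if o is None else o
    px=np.atleast_2d(px).astype(float)
    d=np.c_[(px[:,0]-c["cx"])/f,-(px[:,1]-c["cy"])/f,-np.ones(len(px))]@Rc.T
    return o+d*((z-o[2])/d[:,2])[:,None]
def blob(fr,x0,y0,r,th):
    m=np.zeros(fr.shape[:2],np.uint8); m[y0-r:y0+r,x0-r:x0+r]=(fr.max(2)<th)[y0-r:y0+r,x0-r:x0+r]
    n,l,s,ce=cv2.connectedComponentsWithStats(m); i=1+np.argmax(s[1:,4])
    return ce[i],s[i],np.argwhere(l==i)[:,::-1]
E
python3 - <<'E'
from cell import viewer
from h import *
c=viewer.capture("top"); s=viewer.capture("scene")
for cam,x,y in((c,335,199),(s,306,226)):
    ce,st,p=blob(cam["frame"],x,y,14,45)
    print(ce,st,onplane(cam,ce,.065))
    rect=cv2.boxPoints(cv2.minAreaRect(p.astype(np.float32))); print(onplane(cam,rect,.065).round(3).tolist())
# housing hatch corners, top view
print(onplane(c,[(303,203),(364,212),(371,165),(310,157)],.06).round(3))
a=cv2.resize(c["frame"][140:230,285:390],None,fx=4,fy=4,interpolation=3)
b=cv2.resize(s["frame"][185:275,260:375],None,fx=3.5,fy=4,interpolation=3)
cv2.imwrite("pics/crop.png",np.hstack([a,b[:,:360]]))
E
```

```text
[334.72131148 199.79234973] [323 194  23  12 183] [[ 0.54044716 -0.38421631  0.065     ]]
[[0.533, -0.357, 0.065], [0.554, -0.362, 0.065], [0.546, -0.41, 0.065], [0.525, -0.406, 0.065]]Traceback (most recent call last):
  File "<stdin>", line 5, in <module>
  File "h.py", line 12, in blob
    n,l,s,ce=cv2.connectedComponentsWithStats(m); i=1+np.argmax(s[1:,4])
                                                      ~~~~~~~~~^^^^^^^^^
    return _wrapfunc(a, 'argmax', axis=axis, out=out, **kwds)
    return bound(*args, **kwds)
ValueError: attempt to get argmax of an empty sequence
```

The top-view blob measures 49.5 x 21.5 mm, so it is the pad. It is at about (0.540, -0.384) with a yaw of about -0.17. I'll shut the fingers, hover above it and check from near.

Run:
```python
from cell import env, viewer, readout
from h import *
ori=(R.from_euler('z',-.18)*R.from_rotvec([0,np.pi,0])).as_rotvec()
print(env.solve_ik([.51,-.384,.23],ori))
env.grab(20)
env.move_to([.51,-.38,.23],ori)
print(readout.read_clock(),readout.read_ee_pos(),readout.read_q())
p=np.array(readout.read_ee_pos());T=R.from_rotvec(readout.read_tcp_rot()).as_matrix()
c=viewer.capture("wrist");M=c["mount"]
print(M.round(3).tolist(),c["vfov"])
Rc=T@M[:3,:3];o=p+T@M[:3,3]
np.savez("w.npz",Rc=Rc,o=o,**{k:c[k] for k in("vfov","cx","cy","frame")})
cv2.imwrite("pics/w.png",c["frame"])
f=192/np.tan(np.radians(c["vfov"]/2)); q=Rc.T@(np.array([.540,-.384,.065])-o); print("expected px",c["cx"]-f*q[0]/q[2],c["cy"]+f*q[1]/q[2])
```

```text
[-0.76881408  0.25289943  1.49053771  0.          1.39815551 -2.15961041]
4.4833 [ 0.51045394 -0.37934616  0.23002438] [-7.63086700e-01  2.47156782e-01  1.49733689e+00  1.43781087e-04
  1.39711176e+00 -2.15496569e+00]
[[0.001, 0.954, 0.299, 0.076], [1.0, -0.001, -0.001, 0.0], [-0.0, 0.299, -0.954, -0.142], [0.0, 0.0, 0.0, 1.0]] 60.15195408953973
expected px 255.68193573110736 203.16984735318232
```

View pics/w.png

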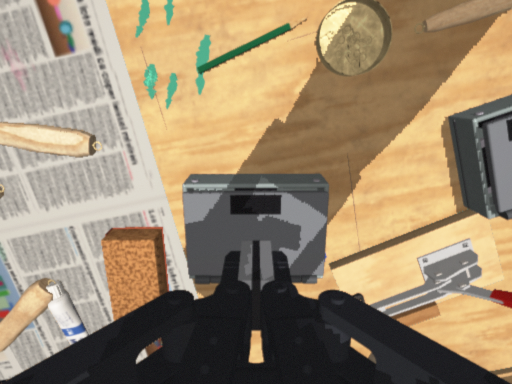

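The wrist view shows the pad at (255,205) against the predicted (255.7,203), so the estimate is good to about 1 mm. The box edges line up with the image, so the yaw is right too. Now I press and back off.

Run:
```python
from cell import env, viewer, readout
from h import *
P=np.array([.539,-.384]);u=np.array([np.cos(-.18),np.sin(-.18)])
env.move_linear([*P,.10],.12)
f0=np.array(readout.read_force())
hit=env.move_linear([*P,.0555],.03,threshold=9)
print(hit,readout.read_ee_pos(),np.array(readout.read_force())-f0)
env.move_linear([*(P-.07*u),.25],.4)
print(readout.read_clock())
env.sleep(2.2)
c=viewer.capture("scene");cv2.imwrite("pics/s1.png",c["frame"]);print(readout.read_clock(),np.array(readout.read_force())-f0)
```

```text
True [ 0.53874147 -0.38386181  0.06212033] [-1.16983824  0.18181992  3.14297875]
7.5917
9.8417 [-0.9110436   0.33696661  0.15520851]
```

View pics/s1.png

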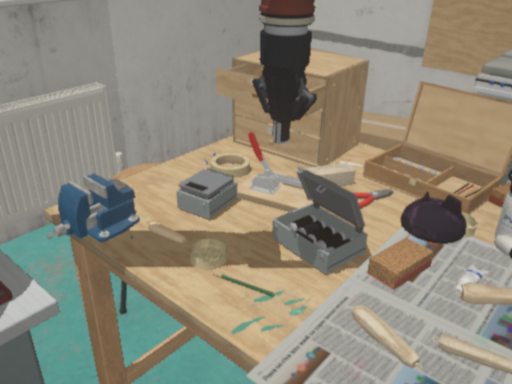

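The scene view shows the battery hatch standing open at about (332,205). The fuse box at (208,193) is still shut, and nothing else has moved. I'll watch a little longer, then hand in.

Run:
```python
from cell import env, viewer, readout
import cv2,numpy as np
env.sleep(1.5)
c=viewer.capture("scene")["frame"]; d=cv2.absdiff(c,cv2.imread("pics/s1.png"))[150:280,250:380]
print("changed px",(d.max(2)>40).sum(),readout.read_clock())
print(env.finish_job())
```

```text
changed px 0 11.3917
the job is handed in; nothing more can be done
None
```

The battery box hatch popped open after one press on its pad and stayed open hands-off for over two seconds; the fuse box stayed shut, nothing else appeared to move, and the job was handed in at about 11.4 s.

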